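# Fetch the filter cube from behind the objective canisters

## Task

Stand all three lens canisters upright on the dark blue side mat and let go of them; then fetch the black filter cube from the rack and set it down flat and square in the green-marked seat of the white carrier. After that, put each canister back upright in the middle of the rack disc of its own colour, and leave the little amber oil bottle where it is.

Things in the scene. Friction and masses are not known exactly. Their poses are not given: they have to be found in the camera images.
- red_can: Loose objective-lens canister with a red screw cap: an upright straight cylinder 40 mm in diameter and 80 mm tall (black foot, clear tube with a lens in it, red cap on the top 30 mm), about 0.2 kg. Origin: centre of its underside, z up. At the start it stands centred on the red disc.
- yellow_can: Loose objective-lens canister with a yellow screw cap: an upright straight cylinder 40 mm in diameter and 80 mm tall (black foot, clear tube with a lens in it, yellow cap on the top 30 mm), about 0.2 kg. Origin: centre of its underside, z up. At the start it stands centred on the yellow disc.
- blue_can: Loose objective-lens canister with a blue screw cap: an upright straight cylinder 40 mm in diameter and 80 mm tall (black foot, clear tube with a lens in it, blue cap on the top 30 mm), about 0.2 kg. Origin: centre of its underside, z up. At the start it stands centred on the blue disc.
- red_disc: Fixed flat red disc, 54 mm in diameter, 3 mm thick: place of the red-capped canister. Origin: centre of its underside, on the rack's plate 6 mm above the table; its top is 9 mm above the table. The discs lie 54 mm (centres) from the cube's start: one on its -x side (nearest the robot), one on its +y, one on its -y side; which colour is where varies.
- yellow_disc: Fixed flat yellow disc, 54 mm in diameter, 3 mm thick: place of the yellow-capped canister. Origin: centre of its underside, on the rack's plate 6 mm above the table; its top is 9 mm above the table. The discs lie 54 mm (centres) from the cube's start: one on its -x side (nearest the robot), one on its +y, one on its -y side; which colour is where varies.
- blue_disc: Fixed flat blue disc, 54 mm in diameter, 3 mm thick: place of the blue-capped canister. Origin: centre of its underside, on the rack's plate 6 mm above the table; its top is 9 mm above the table. The discs lie 54 mm (centres) from the cube's start: one on its -x side (nearest the robot), one on its +y, one on its -y side; which colour is where varies.
- cube: Loose black filter cube, 36 mm each way, 0.11 kg, green round window on top. Origin: centre of underside; x, y square to its sides. Starts on the rack's plate (6 mm high, 135 x 190 mm, turned like the cube), canisters 16 mm off its -x, +y and -y sides; 3 mm off its +x side (away from the robot) is a fixed back stop 5 mm thick, 50 mm wide, top 36 mm above the table.
- carrier: Fixed white carrier plate, 130 (its x) x 90 (its y) x 6 mm, with a green-marked square seat in its middle, 50 x 50 mm inside, framed by steel lips 5 mm thick and 6 mm high (top 12 mm above the table). Origin: under the middle of the seat, at table height; the seat's floor is 6 mm above it; x and y square to the seat.
- mat: Fixed dark blue side mat, 280 mm (its x) x 110 mm (its y), 4 mm thick. Origin: centre of its underside at table height.
- oil_bottle: Loose bystander: small amber glass bottle with a black cap and a white label, 28 mm in diameter and 70 mm tall, standing on the table just behind the rack. Origin: centre of its underside. It must be left alone.
There are look-alikes about, which are no part of the job. Several things have the shape of the red_can; the one meant has the colours described above.

How it is judged:
By the outcome, as a careful person would: the job done as asked, in the order asked, and still so for the second after the job is handed in, with the robot touching nothing.
It also fails if it takes over 144 s, if anything falls off the work surface, if the arm or the gripper's body presses on something with over 40 N, if the wrist force passes 120 N, or if a joint passes its speed limit or range.

## Robot

A 7-joint arm with a two-finger parallel gripper is mounted at the origin on the work surface. World frame = base frame: x ahead of the robot, y to its left, z up, the work surface at z = 0. Lengths are in m, angles in degrees, forces in N, time in s.
With the tool pointing down it reaches from about 0.425 to 0.95 m from the base axis. Payload 4.7 kg.
Tool frame: the origin (TCP) lies midway between the tips of the shut fingers; the grasp point (between the pads) lies 19 mm behind it; z points along the fingers, y is the line along which they close (so a half turn about z gives the same grasp; the last joint's range is limited). The gripper opens to 85 mm and grips with 20 to 120 N. Pads are 22 mm wide; open, the fingers measure 114 mm over their backs; the gripper's body (76 mm by 85 mm) begins 54 mm behind the grasp point. The pads swing forward as they close: fully open they stand 13 mm farther back than shut.
Start: joints at [-69.208, 26.849, -2.785, 87.806, 1.381, 65.374, -4.715], TCP at [0.258, 0.624, 0.231] pointing down, gripper open.
Joint ranges: [-148.3, 148.3], [-19.14, 114.17], [-79.39, 73.82], [5.75, 140.21], [-59.74, 239.74], [12.07, 113.84], [-152.46, 152.46]. Speed limits (degrees/s): [147.25, 147.25, 180, 180, 180, 180, 180].

## Interface

Orientations are given as [roll, pitch, yaw] about the fixed x, y, z axes, in that order (R = Rz(yaw) Ry(pitch) Rx(roll)).
In Python, from station import get_state, camera, calibration, sign_off gives the robot as it stands.
- The arm moves only by the shell command python3 -m creep 'ROWS'. ROWS is a JSON object whose one key "deltas" holds a list of rows, each a list of 7 numbers: the shift along the tool's x, y, z in m, then the turn, a rotation vector about the tool's x, y, z in rad, then the closure, from -1 (fully open) to 1 (shut). In form: {"deltas": [[tx, ty, tz, wx, wy, wz, jaw], ...]}. A call has 1 to 20 rows; each row is the pose to reach, as a shift and turn from the pose commanded when the call began, along the tool's axes at that moment; what a row does not reach only later rows make up. A row lasts 1/8 s, in which the tool goes at most 62.5 mm and 10.7 degrees, less where a joint would pass 70% of its speed; a pose out of reach is approached as far as the arm can. A call with a gripper value outside its range is refused whole. The fingers move at their own pace and stop on an object; the grip force is fixed at half the most. Time passes only in rows, so rows that repeat a pose let the fingers close. It gives the time, the measured TCP pose, the force, the opening and the grip force at its end, in the units of the state.
- get_state(): the state, without advancing time (a new reading comes with each control period).
- camera(name): name is "scene" or "side" or "wrist"; returns (picture, depth): 384x512x3 uint8, blue, green, red; 384x512 float32, m along the optical axis (not along the pixel's ray), 0 where there is no reading.
- calibration(name): a dict with "mtx" (3x3 intrinsics, pixels), "view" (4x4, takes a point from world to camera coordinates); the wrist camera has in their place "tool_from_camera" (4x4, takes a point from camera to tool coordinates, whose origin is the TCP and whose axes are the flange's). Camera axes: x right, y up, looking along -z (the intrinsics and any distortion apply to the point x, -y, -z); pixel columns grow to the right and rows downward; lengths in m; the calibration is good to about 2 mm. A picture is of the moment at which its call begins: read the wrist's pose just before it. calibration takes no time and is no camera call.
- sign_off(): hands the job in; it is judged then, once.
The state is a dict: "time_s": time; "q": joint angles; "dq": joint speeds; "joint_torque": joint torques, N m; "eef_pos": TCP position; "orientation": TCP orientation; "ft_force": force on the tool from outside, world axes, zero at the start; "torque": the same for the moment, N m; "width": opening from 0.0 (shut) to 1.0 (fully open); "grasp_force": force on a finger pad.
Only numpy, scipy, OpenCV 4.12 (cv2) and the standard library are available. Lean on these libraries where they do the work, as an engineer would, in place of code of your own. Each camera call takes 0.05 s, during which the arm holds its last target. There are 200 camera calls.

## Working session

There is one attempt and no reset: what is moved stays moved. The work goes in short steps, Python scripts to look and compute and a shell command to move; the robot and the scene stay as the last step left them, time stands still between calls to the robot, and variables do not carry over. Pictures are saved under pics/ and viewed, at most 14 in all, crops included, and the job is handed in when it is done.

```bash
ls; mkdir -p pics
python3 - <<'E'
from station import *
import cv2,numpy as np
s=get_state();print(s)
for n in("scene","side"):
    p,d=camera(n);cv2.imwrite(f"pics/{n}0.png",p);np.save(f"pics/{n}0.npy",d)
    c=calibration(n);print(n,{k:np.round(v,4).tolist() if not isinstance(v,str) else v for k,v in c.items()})
print(calibration("wrist"))
E
```

```text
pics
{'time_s': 0.0, 'q': array([-69.20826579,  26.89643914,  -2.78431926,  87.87458843,
         1.38069072,  65.37512053,  -4.71447448]), 'dq': array([-0.00750188, -0.02556153, -0.03315856, -0.0688522 , -0.03155481,
        0.02770439,  0.01653131]), 'joint_torque': array([ 3.77919905e-04, -5.10316694e+01, -4.67746449e-02, -2.37707216e+01,
        1.04832332e-02,  7.59031711e-03, -2.05148223e-05]), 'eef_pos': array([0.25750418, 0.62331142, 0.23026523]), 'orientation': array([-1.79887476e+02,  4.05892523e-03,  1.57555184e+02]), 'ft_force': array([0.15920869, 0.41171551, 0.15624273]), 'torque': array([ 0.00849994, -0.00612328, -0.05481316]), 'grasp_force': 0.0, 'width': 1.0030362111062572}
scene {'mtx': [[436.6109, 0.0, 257.0954], [0.0, 436.6109, 188.4833], [0.0, 0.0, 1.0]], 'view': [[-0.5643, 0.8254, -0.0162, 0.3346], [-0.5535, -0.3638, 0.7492, 0.3043], [0.6125, 0.4318, 0.6622, -1.3121], [0.0, 0.0, 0.0, 1.0]]}
side {'mtx': [[498.4067, 0.0, 250.4082], [0.0, 498.4067, 188.9689], [0.0, 0.0, 1.0]], 'view': [[0.7688, -0.6392, 0.0198, -0.4746], [0.3428, 0.438, 0.831, -0.2482], [-0.5399, -0.6321, 0.5559, -0.735], [0.0, 0.0, 0.0, 1.0]]}
{'mtx': array([[320.13114961,   0.        , 262.44482275],
       [  0.        , 320.13114961, 196.27788478],
       [  0.        ,   0.        ,   1.        ]]), 'tool_from_camera': array([[ 4.85082834e-04,  9.44966422e-01,  3.27166969e-01,
         8.52138345e-02],
       [ 9.99999582e-01, -7.11975464e-04,  5.73744584e-04,
        -7.04171485e-04],
       [ 7.75104221e-04,  3.27166554e-01, -9.44966372e-01,
        -1.44310147e-01],
       [ 0.00000000e+00,  0.00000000e+00,  0.00000000e+00,
         1.00000000e+00]])}
```

View pics/scene0.png

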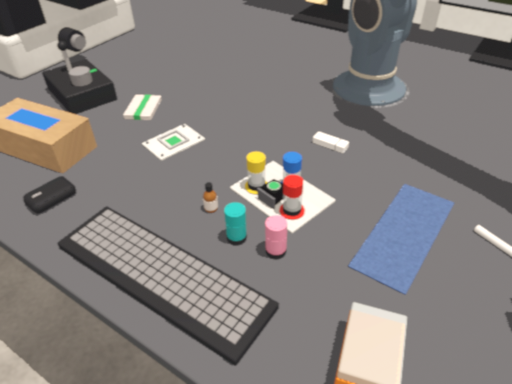

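View pics/side0.png

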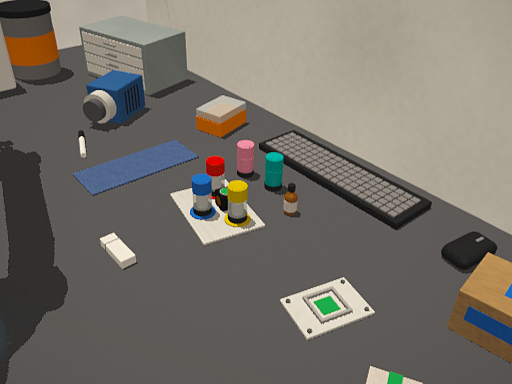

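Scene view: the candidates with the red_can's shape are the red cap with clear tube (292,197), pink all-over (276,237) and teal (235,222). The red one fits because it has a red cap, clear tube and black foot and stands on the red disc. Yellow is at (256,172), blue at (292,170), the cube at (273,190), the bottle at (210,198), the carrier at (173,140) and the mat at (405,233). I'll measure from both cameras and confirm in a crop.

```bash
cat > h.py <<'E'
import numpy as np,cv2
from station import *
from scipy.spatial.transform import Rotation as Rot
F=np.diag([1,-1,-1.])
def cam_pose(n,s=None):
    "4x4 world from camera (x right, y up)"
    c=calibration(n)
    if n!="wrist": return c["mtx"],np.linalg.inv(c["view"])
    s=s or get_state(); T=np.eye(4); T[:3,:3]=Rot.from_euler("xyz",s["orientation"],degrees=True).as_matrix(); T[:3,3]=s["eef_pos"]
    return c["mtx"],T@c["tool_from_camera"]
def cloud(n,d,s=None):
    K,T=cam_pose(n,s); v,u=np.indices(d.shape)
    p=np.stack([(u-K[0,2])/K[0,0]*d,-(v-K[1,2])/K[1,1]*d,-d],-1)
    return p@T[:3,:3].T+T[:3,3]
def tri(obs,poses):
    "two-view point: obs pixels, poses [(K,T)]"
    A=[];b=[]
    for (u,v),(K,T) in zip(obs,poses):
        r=T[:3,:3]@np.array([(u-K[0,2])/K[0,0],-(v-K[1,2])/K[1,1],-1]);r/=np.linalg.norm(r)
        M=np.eye(3)-np.outer(r,r);A.append(M);b.append(M@T[:3,3])
    x,*_=np.linalg.lstsq(np.vstack(A),np.hstack(b),rcond=None);return x
def plane(n,uv,z,s=None):
    K,T=cam_pose(n,s);u,v=uv
    r=T[:3,:3]@np.array([(u-K[0,2])/K[0,0],-(v-K[1,2])/K[1,1],-1]);return T[:3,3]+r*(z-T[2,3])/r[2]
def mask(p,col,smin=110):
    h=cv2.cvtColor(p,cv2.COLOR_BGR2HSV).astype(int);H,S,V=h[...,0],h[...,1],h[...,2]
    hh={"red":(H<6)|(H>174),"yellow":(H>20)&(H<34),"blue":(H>100)&(H<122),"green":(H>45)&(H<80)}[col]
    return hh&(S>smin)&(V>60)
def circ(P):
    A=np.c_[2*P[:,:2],np.ones(len(P))];x=np.linalg.lstsq(A,(P[:,:2]**2).sum(1),rcond=None)[0]
    return x[:2],np.sqrt(x[2]+x[0]**2+x[1]**2)
E
python3 - <<'E'
from h import *
for n in("scene","side"):
    p=cv2.imread(f"pics/{n}0.png");d=np.load(f"pics/{n}0.npy");W=cloud(n,d)
    print(n)
    for c in("red","yellow","blue","green"):
        m=mask(p,c)&(d>0);k,l,st,ce=cv2.connectedComponentsWithStats(m.astype(np.uint8))
        for i in range(1,k):
            if st[i,4]<40: continue
            P=W[l==i]
            if not(0.3<np.median(P[:,0])<1 and abs(np.median(P[:,1]))<.8): continue
            zt=np.percentile(P[:,2],95);T=P[abs(P[:,2]-zt)<.006]
            print(c,ce[i].round(),st[i,4],"ztop %.3f zmin %.3f"%(zt,P[:,2].min()),"top bbox centre",((T.min(0)+T.max(0))/2).round(3),"size",np.ptp(T,axis=0).round(3))
a=cv2.imread("pics/scene0.png")[130:270,190:340];b=cv2.imread("pics/side0.png")[130:250,160:310]
cv2.imwrite("pics/crop0.png",np.hstack([cv2.resize(a,(400,373),interpolation=3),cv2.resize(b,(400,320),interpolation=3)[:] if 0 else cv2.copyMakeBorder(cv2.resize(b,(400,320),interpolation=3),0,53,0,0,0)]))
E
```

```text
scene
red [292. 186.] 410 ztop 0.091 zmin 0.021 top bbox centre [0.587 0.085 0.088] size [0.04  0.038 0.007]
red [291. 213.] 143 ztop 0.016 zmin 0.007 top bbox centre [0.593 0.086 0.015] size [0.043 0.047 0.011]
yellow [256. 161.] 361 ztop 0.091 zmin -0.002 top bbox centre [ 0.564 -0.02   0.088] size [0.041 0.038 0.007]
yellow [250. 189.] 65 ztop 0.013 zmin 0.007 top bbox centre [ 0.578 -0.025  0.011] size [0.024 0.041 0.009]
blue [ 33. 119.] 513 ztop 0.087 zmin 0.082 top bbox centre [ 0.729 -0.561  0.086] size [0.058 0.127 0.007]
blue [292. 162.] 337 ztop 0.091 zmin -0.001 top bbox centre [0.523 0.043 0.088] size [0.038 0.038 0.007]
green [141. 107.] 98 ztop 0.016 zmin 0.004 top bbox centre [ 0.462 -0.483  0.015] size [0.098 0.061 0.008]
green [173. 140.] 58 ztop 0.009 zmin 0.003 top bbox centre [ 0.533 -0.3    0.007] size [0.028 0.026 0.007]
side
red [245. 160.] 297 ztop 0.073 zmin 0.009 top bbox centre [0.688 0.106 0.072] size [0.029 0.029 0.009]
red [215. 165.] 359 ztop 0.089 zmin -0.003 top bbox centre [0.586 0.083 0.087] size [0.038 0.039 0.007]
yellow [237. 191.] 419 ztop 0.08
[... 229 characters left out ...]
04 top bbox centre [0.616 0.594 0.098] size [0.15  0.136 0.008]
blue [201. 184.] 385 ztop 0.089 zmin 0.057 top bbox centre [0.52  0.042 0.087] size [0.038 0.039 0.007]
blue [203. 214.] 119 ztop 0.010 zmin 0.003 top bbox centre [0.521 0.04  0.008] size [0.052 0.05  0.007]
blue [509. 292.] 57 ztop 0.086 zmin 0.082 top bbox centre [ 0.71  -0.501  0.084] size [0.03  0.013 0.004]
blue [489. 324.] 737 ztop 0.061 zmin 0.032 top bbox centre [ 0.66  -0.502  0.06 ] size [0.014 0.064 0.009]
green [327. 305.] 269 ztop 0.007 zmin 0.002 top bbox centre [ 0.533 -0.301  0.005] size [0.038 0.037 0.006]
green [394. 378.] 158 ztop 0.015 zmin 0.012 top bbox centre [ 0.498 -0.46   0.014] size [0.028 0.022 0.004]
```

View pics/crop0.png

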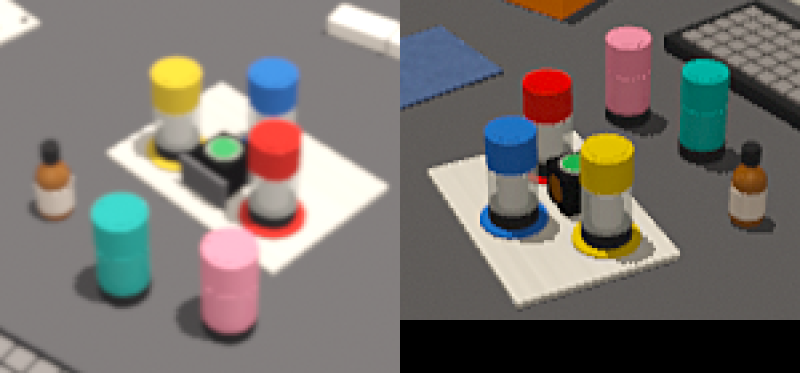

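The crop confirms the red-capped clear tube at scene (292,197) as red_can; pink and teal are coloured all over, so they are look-alikes. Next are the mat, carrier, cube and bottle.

Run:
```python
from h import *
def rect(P):
    (c,sz,a)=cv2.minAreaRect((P[:,:2]*1000).astype(np.float32));print("   rect",np.round(c,1),np.round(sz,1),round(a,1),"z",np.median(P[:,2]).round(4))
for n,mat,car,rack in(("scene",(405,233),(152,142),(245,192)),("side",(135,165),(300,305),(225,228))):
    p=cv2.imread(f"pics/{n}0.png");d=np.load(f"pics/{n}0.npy");W=cloud(n,d);h=cv2.cvtColor(p,cv2.COLOR_BGR2HSV).astype(int)
    print(n)
    def comp(m,seed):
        k,l,st,ce=cv2.connectedComponentsWithStats(m.astype(np.uint8));v,u=np.nonzero(m)
        j=np.argmin((u-seed[0])**2+(v-seed[1])**2);return l==l[v[j],u[j]]
    m=comp((h[...,0]>100)&(h[...,0]<125)&(h[...,1]>90)&(d>0)&(abs(W[...,2])<.015),mat);print("mat");rect(W[m])
    wh=(h[...,2]>165)&(h[...,1]<60)&(d>0)&(abs(W[...,2])<.02)
    print("carrier");rect(W[comp(wh,car)]);print("rack");rect(W[comp(wh,rack)])
    g=mask(p,"green",70)&(W[...,2]>.025)&(W[...,2]<.055)&(abs(W[...,0]-.575)<.03)&(abs(W[...,1]-.03)<.03)
    if g.sum()>5:print("cube window",W[g].mean(0).round(4),g.sum())
    o=(h[...,0]<22)&(h[...,0]>5)&(h[...,1]>100)&(W[...,2]>.01)&(W[...,2]<.08)&(W[...,0]>.55)&(W[...,0]<.75)&(abs(W[...,1])<.12)
    if o.sum()>5:print("bottle",W[o].mean(0).round(3),o.sum())
    for nm,q in(("teal",(h[...,0]>82)&(h[...,0]<95)),("pink",(h[...,0]>165)&(h[...,1]<150))):
        t=q&(h[...,1]>70)&(W[...,2]>.06)&(W[...,2]<.1)&(W[...,0]>.6)&(W[...,0]<.8)
        if t.sum():print(nm,W[t].mean(0).round(3),W[t][:,2].max().round(3))
P=[cam_pose("scene"),cam_pose("side")]
for nm,a,b in(("cube window",(274,186),(223,190)),("carrier seat",(173,140.4),(327,305))):print(nm,tri([a,b],P).round(4))
```

```text
scene
mat
   rect [522.4 304.4] [0. 0.] 0.0 z 0.0027
carrier
   rect [ 527.5 -304.8] [108.8 139.8] 76.5 z 0.0061
rack
   rect [584.8  -1.6] [149.   56.7] 75.8 z 0.0058
cube window [0.5751 0.0304 0.0433] 57
bottle [ 0.67  -0.057  0.045] 117
teal [0.713 0.034 0.076] 0.084
pink [0.706 0.119 0.072] 0.082
side
mat
   rect [510.2 297.4] [112.6 279.6] 89.7 z 0.0026
carrier
   rect [ 532.5 -299.9] [ 91.8 131.1] 75.5 z 0.0051
rack
   rect [550.6  34.8] [193.3 136.2] 77.5 z 0.0047
cube window [0.5717 0.0331 0.0416] 35
bottle [ 0.637 -0.043  0.037] 172
teal [0.702 0.024 0.074] 0.082
pink [0.688 0.106 0.074] 0.081
cube window [0.5729 0.0334 0.0413]
carrier seat [ 0.5328 -0.3008  0.0049]
```

```bash
cat >> h.py <<'E'
def to(x,y,z,yaw,s=None):
    s=s or get_state();R=Rot.from_euler("xyz",s["orientation"],degrees=True);G=Rot.from_euler("xyz",[180,0,yaw],degrees=True)
    return np.r_[R.inv().apply(np.array([x,y,z])-s["eef_pos"]),(R.inv()*G).as_rotvec()].round(4).tolist()
E
python3 -c "
from h import *
print(to(.57,.03,.25,78))"
```

```text
[-0.5153, -0.4292, -0.0188, -0.0014, 0.0013, 1.3886]
```

```bash
python3 -m creep '{"deltas":[[-0.515,-0.429,-0.019,-0.001,0.001,1.389,-1],[-0.515,-0.429,-0.019,-0.001,0.001,1.389,-1],[-0.515,-0.429,-0.019,-0.001,0.001,1.389,-1],[-0.515,-0.429,-0.019,-0.001,0.001,1.389,-1],[-0.515,-0.429,-0.019,-0.001,0.001,1.389,-1],[-0.515,-0.429,-0.019,-0.001,0.001,1.389,-1],[-0.515,-0.429,-0.019,-0.001,0.001,1.389,-1],[-0.515,-0.429,-0.019,-0.001,0.001,1.389,-1],[-0.515,-0.429,-0.019,-0.001,0.001,1.389,-1],[-0.515,-0.429,-0.019,-0.001,0.001,1.389,-1],[-0.515,-0.429,-0.019,-0.001,0.001,1.389,-1],[-0.515,-0.429,-0.019,-0.001,0.001,1.389,-1],[-0.515,-0.429,-0.019,-0.001,0.001,1.389,-1],[-0.515,-0.429,-0.019,-0.001,0.001,1.389,-1],[-0.515,-0.429,-0.019,-0.001,0.001,1.389,-1],[-0.515,-0.429,-0.019,-0.001,0.001,1.389,-1]]}'
cat > look.py <<'E'
import sys
from h import *
s=get_state();p,d=camera("wrist");cv2.imwrite(f"pics/{sys.argv[1]}.png",p);W=cloud("wrist",d,s)
np.savez(f"pics/{sys.argv[1]}",d=d,W=W)
print(s["eef_pos"].round(4),s["orientation"].round(2),"t",round(s["time_s"],2))
for c in("red","yellow","blue","green"):
    m=mask(p,c)&(d>0);k,l,st,ce=cv2.connectedComponentsWithStats(m.astype(np.uint8))
    for i in range(1,k):
        if st[i,4]<150: continue
        P=W[l==i];zt=np.percentile(P[:,2],95);T=P[abs(P[:,2]-zt)<.004];cc,r=cv2.minEnclosingCircle((T[:,:2]*1000).astype(np.float32))
        print(c,ce[i].round(),st[i,4],"ztop %.4f"%np.median(T[:,2]),"circle",np.round(cc,1),round(r,1))
E
python3 look.py w1
```

```text
time_s: 2.1
eef_pos: [0.5697, 0.0315, 0.2503]
orientation: [180.0, -0.1, 78.0]
ft_force: [-0.2, 1.0, 0.3]
width: 0.997
grasp_force: 0.0
[0.5697 0.0315 0.2503] [ 1.800e+02 -9.000e-02  7.804e+01] t 2.1
red [269. 115.] 1843 ztop 0.0911 circle [586.3  82.7] 19.9
yellow [267. 214.] 1839 ztop 0.0911 circle [563.4 -22.7] 20.1
blue [218. 167.] 1775 ztop 0.0912 circle [522.1  41.8] 19.8
green [268. 165.] 279 ztop 0.0450 circle [574.7  30.1] 10.7
green [283. 363.] 153 ztop 0.3254 circle [576.8  39.5] 2.6
```

View pics/w1.png

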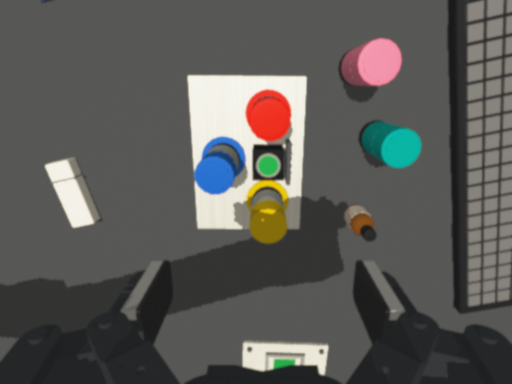

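The wrist view shows red at (269,115), yellow (267,214), blue (218,167), the cube window (268,165) and the bottle (360,220). The 108 mm red to yellow spacing matches the text, and rack yaw is -12.3°.

```bash
python3 -c "
from h import *
print(to(.5865,.0827,.14,77.7),to(.5865,.0827,.053,77.7))"
```

```text
[0.0535, 0.0057, 0.1104, 0.0001, -0.0016, 0.0057] [0.0534, 0.0057, 0.1974, 0.0001, -0.0016, 0.0057]
```

```bash
python3 -m creep '{"deltas":[[0.0535,0.0055,0.11,0,-0.001,0.006,-1],[0.0535,0.0055,0.11,0,-0.001,0.006,-1],[0.0535,0.0055,0.11,0,-0.001,0.006,-1],[0.0535,0.0055,0.11,0,-0.001,0.006,-1],[0.0535,0.0055,0.15,0,-0.001,0.006,-1],[0.0535,0.0055,0.18,0,-0.001,0.006,-1],[0.0535,0.0055,0.197,0,-0.001,0.006,-1],[0.0535,0.0055,0.197,0,-0.001,0.006,-1],[0.0535,0.0055,0.197,0,-0.001,0.006,-1]]}'
```

```text
time_s: 3.28
eef_pos: [0.5878, 0.0819, 0.0551]
orientation: [179.8, -0.1, 77.6]
ft_force: [0.4, 0.6, 0.2]
width: 0.996
grasp_force: 0.0
```

```bash
python3 -m creep '{"deltas":[[0,0,0,0,0,0,1],[0,0,0,0,0,0,1],[0,0,0,0,0,0,1],[0,0,0,0,0,0,1],[0,0,0,0,0,0,1],[0,0,0,0,0,0,1],[0,0,0,0,0,0,1],[0,0,0,0,0,0,1],[0,0,-0.05,0,0,0,1],[0,0,-0.1,0,0,0,1],[0,0,-0.11,0,0,0,1],[0,0,-0.11,0,0,0,1]]}'
python3 -c "
from h import *
print(to(.60,.30,.16,122),get_state()['eef_pos'])"
```

```text
time_s: 4.78
eef_pos: [0.5861, 0.0822, 0.1631]
orientation: [-180.0, -0.0, 77.6]
ft_force: [-0.2, 0.0, -0.7]
width: 0.452
grasp_force: 61.0
[0.2157, -0.033, 0.0032, -0.0, -0.0006, -0.7743] [0.58608114 0.08224618 0.16310523]
```

```bash
python3 -m creep '{"deltas":[[0.216,-0.033,0,0,0,-0.774,1],[0.216,-0.033,0,0,0,-0.774,1],[0.216,-0.033,0,0,0,-0.774,1],[0.216,-0.033,0,0,0,-0.774,1],[0.216,-0.033,0,0,0,-0.774,1],[0.216,-0.033,0,0,0,-0.774,1],[0.216,-0.033,0.05,0,0,-0.774,1],[0.216,-0.033,0.09,0,0,-0.774,1],[0.216,-0.033,0.105,0,0,-0.774,1],[0.216,-0.033,0.114,0,0,-0.774,1],[0.216,-0.033,0.114,0,0,-0.774,1],[0.216,-0.033,0.114,0,0,-0.774,1]]}'
```

```text
time_s: 6.28
eef_pos: [0.6015, 0.3005, 0.0508]
orientation: [179.8, -0.0, 122.0]
ft_force: [0.4, -0.8, -1.3]
width: 0.454
grasp_force: 61.0
```

```bash
python3 -m creep '{"deltas":[[0,0,0.001,0,0,0,1],[0,0,0.001,0,0,0,1],[0,0,0.001,0,0,0,-1],[0,0,0.001,0,0,0,-1],[0,0,0.001,0,0,0,-1],[0,0,0.001,0,0,0,-1],[0,0,-0.04,0,0,0,-1],[0,0,-0.1,0,0,0,-1],[0,0,-0.11,0,0,0,-1],[0,0,-0.11,0,0,0,-1]]}'
python3 look.py w2; python3 -c "
from h import *
print(to(.5634,-.0227,.16,77.7))"
```

```text
time_s: 7.52
eef_pos: [0.6007, 0.3003, 0.1601]
orientation: [179.9, -0.0, 122.0]
ft_force: [-1.4, -0.2, -0.7]
width: 1.001
grasp_force: 0.0
[0.6007 0.3003 0.1601] [ 1.7990e+02 -2.0000e-02  1.2197e+02] t 7.53
red [263. 201.] 2518 ztop 0.0860 circle [599.1 301.3] 20.0
red [164. 332.] 463 ztop 0.2018 circle [568.8 268.4] 1.4
blue [157. 108.] 31233 ztop 0.0059 circle [511.1 299.2] 147.2
blue [ 77. 317.] 312 ztop 0.0138 circle [513.  51.] 15.2
[-0.2544, -0.2018, -0.0014, -0.0013, 0.0001, 0.7728]
```

View pics/w2.png

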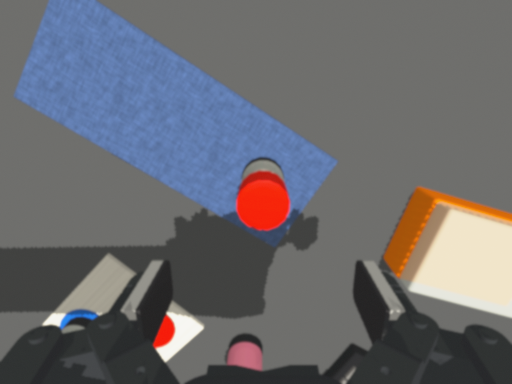

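The red canister stands upright on the mat, cap at (263,201), top at 0.086 against 0.084 expected. Yellow is next.

```bash
python3 -m creep '{"deltas":[[-0.254,-0.202,-0.001,-0.001,0,0.773,-1],[-0.254,-0.202,-0.001,-0.001,0,0.773,-1],[-0.254,-0.202,-0.001,-0.001,0,0.773,-1],[-0.254,-0.202,-0.001,-0.001,0,0.773,-1],[-0.254,-0.202,-0.001,-0.001,0,0.773,-1],[-0.254,-0.202,-0.001,-0.001,0,0.773,-1],[-0.254,-0.202,-0.001,-0.001,0,0.773,-1],[-0.254,-0.202,-0.001,-0.001,0,0.773,-1],[-0.254,-0.202,0.04,-0.001,0,0.773,-1],[-0.254,-0.202,0.08,-0.001,0,0.773,-1],[-0.254,-0.202,0.106,-0.001,0,0.773,-1],[-0.254,-0.202,0.106,-0.001,0,0.773,-1],[-0.254,-0.202,0.106,-0.001,0,0.773,-1]]}'
```

```text
time_s: 9.2
eef_pos: [0.5646, -0.0211, 0.054]
orientation: [179.9, -0.1, 77.8]
ft_force: [-0.3, -0.5, 0.5]
width: 1.002
grasp_force: 0.0
```

```bash
python3 -m creep '{"deltas":[[-0.001,0,0,0,0,0,1],[-0.001,0,0,0,0,0,1],[-0.001,0,0,0,0,0,1],[-0.001,0,0,0,0,0,1],[-0.001,0,0,0,0,0,1],[-0.001,0,0,0,0,0,1],[-0.001,0,0,0,0,0,1],[-0.001,0,0,0,0,0,1],[-0.001,0,-0.05,0,0,0,1],[-0.001,0,-0.1,0,0,0,1],[-0.001,0,-0.11,0,0,0,1],[-0.001,0,-0.11,0,0,0,1]]}'
python3 -c "
from h import *
print(to(.52,.30,.16,122),get_state()['eef_pos'])"
```

```text
time_s: 10.7
eef_pos: [0.5629, -0.023, 0.1631]
orientation: [180.0, -0.1, 77.7]
ft_force: [-0.2, 0.1, -2.0]
width: 0.451
grasp_force: 61.2
[0.3064, -0.1108, 0.0033, 0.0011, -0.0008, -0.7732] [ 0.56291294 -0.02298705  0.16306534]
```

```bash
python3 -m creep '{"deltas":[[0.306,-0.111,0,0.001,-0.001,-0.773,1],[0.306,-0.111,0,0.001,-0.001,-0.773,1],[0.306,-0.111,0,0.001,-0.001,-0.773,1],[0.306,-0.111,0,0.001,-0.001,-0.773,1],[0.306,-0.111,0,0.001,-0.001,-0.773,1],[0.306,-0.111,0,0.001,-0.001,-0.773,1],[0.306,-0.111,0,0.001,-0.001,-0.773,1],[0.306,-0.111,0.05,0.001,-0.001,-0.773,1],[0.306,-0.111,0.09,0.001,-0.001,-0.773,1],[0.306,-0.111,0.105,0.001,-0.001,-0.773,1],[0.306,-0.111,0.115,0.001,-0.001,-0.773,1],[0.306,-0.111,0.115,0.001,-0.001,-0.773,1],[0.306,-0.111,0.115,0.001,-0.001,-0.773,1]]}'
```

```text
time_s: 12.32
eef_pos: [0.5213, 0.2995, 0.0495]
orientation: [179.9, 0.0, 121.9]
ft_force: [-0.0, 0.0, -2.3]
width: 0.451
grasp_force: 61.2
```

```bash
python3 -m creep '{"deltas":[[0,0,0,0,0,0,-1],[0,0,0,0,0,0,-1],[0,0,0,0,0,0,-1],[0,0,0,0,0,0,-1],[0,0,-0.04,0,0,0,-1],[0,0,-0.1,0,0,0,-1],[0,0,-0.11,0,0,0,-1],[0,0,-0.11,0,0,0,-1]]}'
python3 look.py w3; python3 -c "
from h import *
print(to(.522,.042,.16,167.7))"
```

```text
time_s: 13.32
eef_pos: [0.5204, 0.2997, 0.159]
orientation: [179.9, 0.0, 122.0]
ft_force: [-0.6, 0.5, 0.4]
width: 0.996
grasp_force: 0.0
[0.5204 0.2997 0.159 ] [1.7992e+02 3.0000e-02 1.2198e+02] t 13.32
red [347. 248.] 2305 ztop 0.0859 circle [599.3 301.7] 20.0
red [212. 355.] 1115 ztop 0.2338 circle [504.3 300.6] 4.0
yellow [263. 202.] 2579 ztop 0.0860 circle [519.7 299.9] 19.9
blue [224. 141.] 22858 ztop 0.0058 circle [511.  299.9] 147.1
blue [309. 257.] 506 ztop 0.0058 circle [609.7 246.1] 33.1
blue [162. 353.] 212 ztop 0.2393 circle [487.2 300.2] 2.7
[-0.2195, -0.1343, -0.002, -0.0015, 0.0, -0.798]
```

```bash
python3 -m creep '{"deltas":[[-0.219,-0.134,-0.002,-0.001,0,-0.798,-1],[-0.219,-0.134,-0.002,-0.001,0,-0.798,-1],[-0.219,-0.134,-0.002,-0.001,0,-0.798,-1],[-0.219,-0.134,-0.002,-0.001,0,-0.798,-1],[-0.219,-0.134,-0.002,-0.001,0,-0.798,-1],[-0.219,-0.134,-0.002,-0.001,0,-0.798,-1],[-0.219,-0.134,-0.002,-0.001,0,-0.798,-1],[-0.219,-0.134,-0.002,-0.001,0,-0.798,-1],[-0.219,-0.134,0.04,-0.001,0,-0.798,-1],[-0.219,-0.134,0.08,-0.001,0,-0.798,-1],[-0.219,-0.134,0.105,-0.001,0,-0.798,-1],[-0.219,-0.134,0.105,-0.001,0,-0.798,-1],[-0.219,-0.134,0.105,-0.001,0,-0.798,-1]]}'
```

```text
time_s: 15.0
eef_pos: [0.5234, 0.0434, 0.0544]
orientation: [179.9, 0.1, 167.7]
ft_force: [0.2, 0.4, 0.3]
width: 1.002
grasp_force: 0.0
```

```bash
python3 -m creep '{"deltas":[[0,0,0,0,0,0,1],[0,0,0,0,0,0,1],[0,0,0,0,0,0,1],[0,0,0,0,0,0,1],[0,0,0,0,0,0,1],[0,0,0,0,0,0,1],[0,0,0,0,0,0,1],[0,0,0,0,0,0,1],[0,0,-0.05,0,0,0,1],[0,0,-0.1,0,0,0,1],[0,0,-0.11,0,0,0,1],[0,0,-0.11,0,0,0,1]]}'
python3 -c "
from h import *
print(to(.44,.30,.16,122),get_state()['eef_pos'])"
```

```text
time_s: 16.5
eef_pos: [0.5222, 0.0427, 0.1635]
orientation: [180.0, 0.1, 167.7]
ft_force: [-0.2, -0.4, -1.8]
width: 0.457
grasp_force: 61.1
[0.1351, 0.2339, 0.0035, 0.0009, 0.0007, 0.7976] [0.52216787 0.04272885 0.16350126]
```

```bash
python3 -m creep '{"deltas":[[0.135,0.234,0,0.001,0.001,0.798,1],[0.135,0.234,0,0.001,0.001,0.798,1],[0.135,0.234,0,0.001,0.001,0.798,1],[0.135,0.234,0,0.001,0.001,0.798,1],[0.135,0.234,0,0.001,0.001,0.798,1],[0.135,0.234,0,0.001,0.001,0.798,1],[0.135,0.234,0,0.001,0.001,0.798,1],[0.135,0.234,0.05,0.001,0.001,0.798,1],[0.135,0.234,0.09,0.001,0.001,0.798,1],[0.135,0.234,0.105,0.001,0.001,0.798,1],[0.135,0.234,0.115,0.001,0.001,0.798,1],[0.135,0.234,0.115,0.001,0.001,0.798,1],[0.135,0.234,0.115,0.001,0.001,0.798,1]]}'
```

```text
time_s: 18.12
eef_pos: [0.4416, 0.3004, 0.0496]
orientation: [179.9, -0.0, 121.9]
ft_force: [-0.6, 0.7, 0.9]
width: 0.452
grasp_force: 61.4
```

```bash
python3 -m creep '{"deltas":[[0,0,0,0,0,0,-1],[0,0,0,0,0,0,-1],[0,0,0,0,0,0,-1],[0,0,0,0,0,0,-1],[0,0,-0.04,0,0,0,-1],[0,0,-0.1,0,0,0,-1],[0,0,-0.11,0,0,0,-1],[0,0,-0.11,0,0,0,-1]]}'
python3 look.py w4; python3 -c "
from h import *
print(to(.575,.03,.20,167.7))"
```

```text
time_s: 19.12
eef_pos: [0.4407, 0.3004, 0.1591]
orientation: [179.9, -0.0, 122.0]
ft_force: [0.0, 1.0, -0.9]
width: 0.991
grasp_force: 0.0
[0.4407 0.3004 0.1591] [ 1.7994e+02 -3.0000e-02  1.2198e+02] t 19.12
red [425. 291.] 2127 ztop 0.0859 circle [599.7 301.6] 20.5
yellow [345. 249.] 2306 ztop 0.0860 circle [519.2 299.9] 20.0
blue [295. 182.] 17724 ztop 0.0861 circle [440.  299.8] 20.0
blue [306. 256.] 388 ztop 0.0058 circle [526.1 247.5] 27.7
[-0.3003, -0.0285, -0.0421, -0.0015, -0.0008, -0.798]
```

View pics/w4.png

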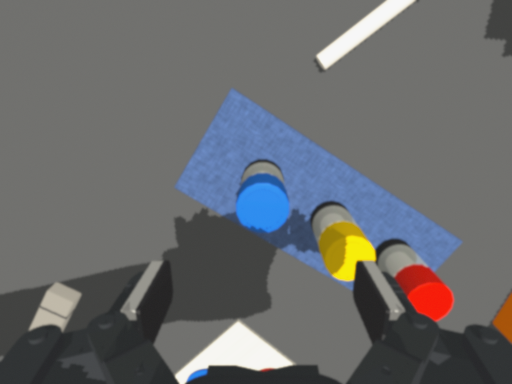

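All three canisters stand upright on the mat at (263,203), (345,250) and (425,292), each top at 0.086. Now for the cube.

```bash
python3 -m creep '{"deltas":[[-0.300,-0.029,-0.042,-0.001,-0.001,-0.798,-1],[-0.300,-0.029,-0.042,-0.001,-0.001,-0.798,-1],[-0.300,-0.029,-0.042,-0.001,-0.001,-0.798,-1],[-0.300,-0.029,-0.042,-0.001,-0.001,-0.798,-1],[-0.300,-0.029,-0.042,-0.001,-0.001,-0.798,-1],[-0.300,-0.029,-0.042,-0.001,-0.001,-0.798,-1],[-0.300,-0.029,-0.042,-0.001,-0.001,-0.798,-1],[-0.300,-0.029,-0.042,-0.001,-0.001,-0.798,-1],[-0.300,-0.029,-0.042,-0.001,-0.001,-0.798,-1],[-0.300,-0.029,-0.042,-0.001,-0.001,-0.798,-1]]}'
python3 look.py w5
python3 - <<'E'
from h import *
z=np.load("pics/w5.npz");W=z["W"];p=cv2.imread("pics/w5.png");z3=W[...,2]
near=(abs(W[...,0]-.573)<.03)&(abs(W[...,1]-.03)<.03)
m=near&(abs(z3-.0445)<.003);r=cv2.minAreaRect((W[m][:,:2]*1000).astype(np.float32));print("cube top",r,np.median(z3[m]))
h=cv2.cvtColor(p,cv2.COLOR_BGR2HSV).astype(int)
print(to(.575,.030,.014,167.7))
E
```

```text
time_s: 20.42
eef_pos: [0.5746, 0.0316, 0.2004]
orientation: [180.0, 0.0, 167.8]
ft_force: [-0.1, -0.3, 1.0]
width: 1.004
grasp_force: 0.0
[0.5746 0.0316 0.2004] [1.7997e+02 3.0000e-02 1.6781e+02] t 20.43
red [312. 169.] 1868 ztop 0.0107 circle [586.2  82.8] 26.9
yellow [212. 169.] 1903 ztop 0.0108 circle [563.1 -22.4] 26.9
blue [483.  91.] 7199 ztop 0.0056 circle [553.  268.8] 99.0
blue [262. 118.] 2086 ztop 0.0108 circle [521.8  41.4] 26.2
green [262. 179.] 377 ztop 0.0449 circle [574.6  30. ] 11.0
cube top ((574.3768310546875, 30.438051223754883), (35.574188232421875, 35.87386703491211), 77.71062469482422) 0.04421179710669659
[-0.0004, -0.0012, 0.1865, 0.0005, 0.0007, 0.0014]
```

View pics/w5.png

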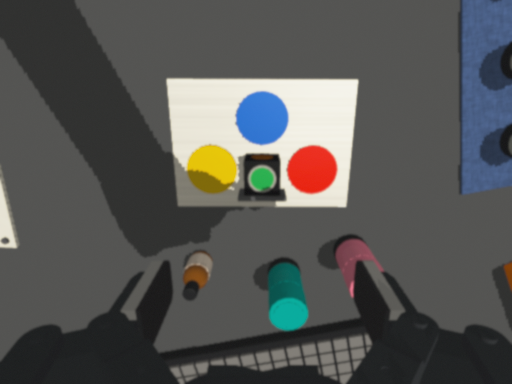

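The cube is clear at (262,179), the discs are empty, and the bottle is untouched at (198,270). Descending on the cube.

```bash
python3 -m creep '{"deltas":[[0,-0.001,0.05,0,0.001,0.002,-1],[0,-0.001,0.1,0,0.001,0.002,-1],[0,-0.001,0.14,0,0.001,0.002,-1],[0,-0.001,0.165,0,0.001,0.002,-1],[0,-0.001,0.178,0,0.001,0.002,-1],[0,-0.001,0.187,0,0.001,0.002,-1],[0,-0.001,0.187,0,0.001,0.002,-1],[0,-0.001,0.187,0,0.001,0.002,-1],[0,-0.001,0.187,0,0.001,0.002,-1]]}'; python3 -c "
from h import *
print(to(.5745,.0302,.014,167.7))"
```

```text
time_s: 21.6
eef_pos: [0.5754, 0.0294, 0.0143]
orientation: [179.9, 0.1, 167.6]
ft_force: [-0.9, 1.7, 0.6]
width: 0.998
grasp_force: 0.0
[0.0011, 0.0006, 0.0003, 0.0009, 0.0013, -0.0021]
```

```bash
python3 -m creep '{"deltas":[[0,0,0,0,0,0,1],[0,0,0,0,0,0,1],[0,0,0,0,0,0,1],[0,0,0,0,0,0,1],[0,0,0,0,0,0,1],[0,0,0,0,0,0,1],[0,0,0,0,0,0,1],[0,0,0,0,0,0,1],[0,0,0,0,0,0,1],[0,0,-0.02,0,0,0,1],[0,0,-0.06,0,0,0,1],[0,0,-0.1,0,0,0,1],[0,0,-0.13,0,0,0,1],[0,0,-0.13,0,0,0,1],[0,0,-0.13,0,0,0,1]]}'; python3 -c "
from h import *
print(to(.5328,-.3008,.20,165.5),get_state()['eef_pos'],get_state()['q'].round())"
```

```text
time_s: 23.48
eef_pos: [0.5735, 0.0292, 0.1419]
orientation: [-180.0, -0.2, 167.6]
ft_force: [-1.5, 0.5, -0.6]
width: 0.41
grasp_force: 60.7
[-0.031, -0.3311, -0.058, -0.0007, -0.0031, 0.0364] [0.57351708 0.02921866 0.14189081] [-13.  23.   8. 107.  -4.  50.  74.]
```

```bash
python3 -m creep '{"deltas":[[-0.031,-0.331,-0.058,0,-0.003,0.036,1],[-0.031,-0.331,-0.058,0,-0.003,0.036,1],[-0.031,-0.331,-0.058,0,-0.003,0.036,1],[-0.031,-0.331,-0.058,0,-0.003,0.036,1],[-0.031,-0.331,-0.058,0,-0.003,0.036,1],[-0.031,-0.331,-0.058,0,-0.003,0.036,1],[-0.031,-0.331,-0.058,0,-0.003,0.036,1],[-0.031,-0.331,-0.058,0,-0.003,0.036,1],[-0.031,-0.331,-0.058,0,-0.003,0.036,1],[-0.031,-0.331,-0.058,0,-0.003,0.036,1]]}'
python3 look.py w6
python3 - <<'E'
from h import *
z=np.load("pics/w6.npz");W=z["W"];p=cv2.imread("pics/w6.png");h=cv2.cvtColor(p,cv2.COLOR_BGR2HSV).astype(int)
near=(np.hypot(W[...,0]-.533,W[...,1]+.301)<.1)&(abs(W[...,2])<.03)
g=mask(p,"green")&near;r=cv2.minAreaRect((W[g][:,:2]*1000).astype(np.float32));print("green",r,np.median(W[g][:,2]))
w=(h[...,2]>150)&(h[...,1]<70)&near;k,l,st,_=cv2.connectedComponentsWithStats(w.astype(np.uint8));i=1+np.argmax(st[1:,4]);P=W[l==i]
print("white",cv2.minAreaRect((P[:,:2]*1000).astype(np.float32)),np.median(P[:,2]))
E
```

```text
time_s: 24.72
eef_pos: [0.5343, -0.2992, 0.2011]
orientation: [179.9, 0.1, 165.6]
ft_force: [1.2, -0.2, -1.0]
width: 0.416
grasp_force: 60.7
[ 0.5343 -0.2992  0.2011] [1.7995e+02 1.3000e-01 1.6564e+02] t 24.73
yellow [507. 135.] 285 ztop 0.0104 circle [562.3 -40.4] 19.9
blue [ 43. 353.] 1120 ztop 0.0638 circle [ 674.7 -603.3] 48.0
green [ 68. 142.] 1913 ztop 0.0165 circle [ 457.7 -482.8] 56.6
green [261. 167.] 810 ztop 0.0082 circle [ 532.  -300.6] 21.3
green [262. 298.] 1852 ztop 0.2321 circle [ 533.8 -299.7] 11.6
green ((532.2423706054688, -301.0718994140625), (30.688823699951172, 31.52511215209961), 76.36170196533203) 0.00818341437344361
white ((533.7503662109375, -301.1981506347656), (92.91529846191406, 133.65171813964844), 75.74307250976562) 0.007826860264194935
```

View pics/w6.png

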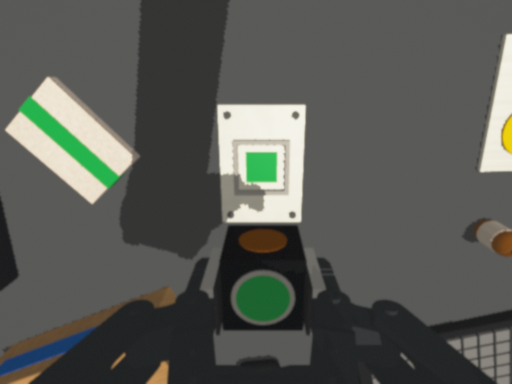

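The carrier seat is at (261,167), and the held cube sits at (262,298) with its edges parallel to the seat. The look-alike green-striped box at (72,142) is not the seat.

```bash
python3 -c "
from h import *
print(to(.5334,-.3005,.05,165.65))"
```

```text
[0.001, -0.0013, 0.1512, 0.0008, 0.0025, -0.0006]
```

```bash
python3 -m creep '{"deltas":[[0.001,-0.001,0.05,0,0.002,0,1],[0.001,-0.001,0.1,0,0.002,0,1],[0.001,-0.001,0.14,0,0.002,0,1],[0.001,-0.001,0.151,0,0.002,0,1],[0.001,-0.001,0.151,0,0.002,0,1],[0.001,-0.001,0.151,0,0.002,0,1],[0.001,-0.001,0.151,0,0.002,0,1]]}'; python3 -c "
from h import *
print(to(.5334,-.3005,.0145,165.65))"
```

```text
time_s: 25.65
eef_pos: [0.5342, -0.302, 0.0521]
orientation: [-180.0, 0.2, 165.5]
ft_force: [-0.3, 0.1, -0.5]
width: 0.41
grasp_force: 60.6
[0.0013, 0.0012, 0.0376, -0.0001, 0.0039, -0.0024]
```

```bash
python3 -m creep '{"deltas":[[0.0005,0.0005,0.015,0,0.002,-0.002,1],[0.0005,0.0005,0.025,0,0.002,-0.002,1],[0.0005,0.0005,0.031,0,0.002,-0.002,1],[0.0005,0.0005,0.034,0,0.002,-0.002,1],[0.0005,0.0005,0.036,0,0.002,-0.002,1],[0.0005,0.0005,0.036,0,0.002,-0.002,1],[0.0005,0.0005,0.036,0,0.002,-0.002,1]]}'
```

```text
time_s: 26.52
eef_pos: [0.533, -0.3009, 0.0146]
orientation: [180.0, -0.0, 165.6]
ft_force: [0.2, -0.6, -1.1]
width: 0.408
grasp_force: 60.6
```

```bash
python3 -m creep '{"deltas":[[0,0,0.0007,0,0,0,1],[0,0,0.0007,0,0,0,1],[0,0,0.0007,0,0,0,-1],[0,0,0.0007,0,0,0,-1],[0,0,0.0007,0,0,0,-1],[0,0,0.0007,0,0,0,-1],[0,0,0.0007,0,0,0,-1],[0,0,-0.03,0,0,0,-1],[0,0,-0.08,0,0,0,-1],[0,0,-0.13,0,0,0,-1],[0,0,-0.15,0,0,0,-1],[0,0,-0.15,0,0,0,-1],[0,0,-0.15,0,0,0,-1]]}'
python3 look.py w7
python3 - <<'E'
from h import *
z=np.load("pics/w7.npz");W=z["W"]
m=(np.hypot(W[...,0]-.533,W[...,1]+.301)<.035)&(abs(W[...,2]-.0445)<.004)
print("cube top",cv2.minAreaRect((W[m][:,:2]*1000).astype(np.float32)),np.median(W[m][:,2]),np.ptp(np.percentile(W[m][:,2],[5,95])))
a=cv2.imread("pics/w7.png")[70:260,160:370];cv2.imwrite("pics/w7c.png",cv2.resize(a,None,fx=2.8,fy=2.8,interpolation=2))
print(to(.44,.30,.18,122))
E
```

```text
time_s: 28.15
eef_pos: [0.5322, -0.3004, 0.1631]
orientation: [179.9, -0.2, 165.6]
ft_force: [-0.1, 0.6, 0.5]
width: 1.002
grasp_force: 0.0
[ 0.5322 -0.3004  0.1631] [179.95  -0.19 165.63] t 28.15
green [ 49. 153.] 2309 ztop 0.0165 circle [ 458.3 -484. ] 56.5
green [262. 191.] 467 ztop 0.0450 circle [ 532.6 -301.7] 11.1
cube top ((532.0770874023438, -301.3514709472656), (35.98910903930664, 35.69764709472656), 75.85033416748047) 0.04419089534167936 0.003215526850418253
[0.2382, 0.5587, -0.0157, -0.0006, -0.0043, 0.7616]
```

View pics/w7c.png

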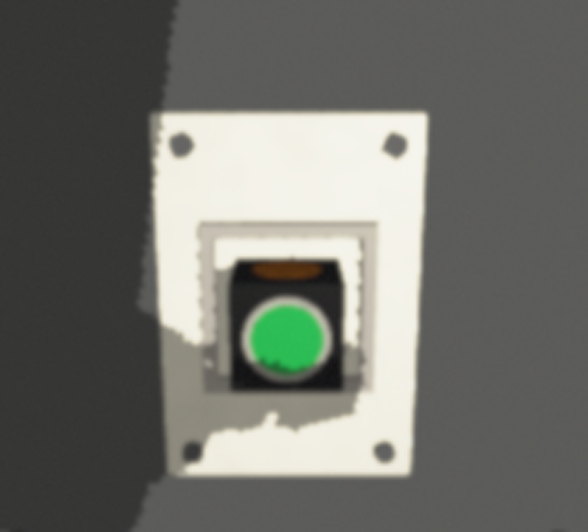

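The cube sits flat and square inside the seat lips: top at 0.044 (2 mm camera bias), yaw 75.9° against the carrier's 75.7°. Now the canisters go back, blue first.

```bash
python3 -m creep '{"deltas":[[0.238,0.559,-0.016,0,-0.004,0.762,-1],[0.238,0.559,-0.016,0,-0.004,0.762,-1],[0.238,0.559,-0.016,0,-0.004,0.762,-1],[0.238,0.559,-0.016,0,-0.004,0.762,-1],[0.238,0.559,-0.016,0,-0.004,0.762,-1],[0.238,0.559,-0.016,0,-0.004,0.762,-1],[0.238,0.559,-0.016,0,-0.004,0.762,-1],[0.238,0.559,-0.016,0,-0.004,0.762,-1],[0.238,0.559,-0.016,0,-0.004,0.762,-1],[0.238,0.559,-0.016,0,-0.004,0.762,-1],[0.238,0.559,-0.016,0,-0.004,0.762,-1],[0.238,0.559,-0.016,0,-0.004,0.762,-1],[0.238,0.559,-0.016,0,-0.004,0.762,-1],[0.238,0.559,-0.016,0,-0.004,0.762,-1],[0.238,0.559,-0.016,0,-0.004,0.762,-1]]}'
python3 look.py w8;python3 -c "
from h import *
print(to(.44,.30,.0485,122))"
```

```text
time_s: 30.08
eef_pos: [0.4415, 0.2989, 0.181]
orientation: [179.9, 0.1, 121.9]
ft_force: [-0.3, -0.2, -0.3]
width: 1.002
grasp_force: 0.0
[0.4415 0.2989 0.181 ] [1.7994e+02 1.4000e-01 1.2189e+02] t 30.07
red [414. 276.] 2008 ztop 0.0860 circle [599.4 301.1] 20.7
red [269. 362.] 588 ztop 0.2569 circle [437.1 307.7] 5.5
yellow [341. 237.] 2131 ztop 0.0860 circle [519.4 300.2] 19.9
blue [294. 174.] 15831 ztop 0.0860 circle [440.  299.6] 20.0
blue [313. 249.] 228 ztop 0.0058 circle [544.  247.2] 24.0
blue [207. 364.] 564 ztop 0.2563 circle [423.3 299.5] 4.6
[0.0018, -0.0009, 0.1325, 0.0011, 0.0025, -0.0015]
```

```bash
python3 -m creep '{"deltas":[[0.001,-0.001,0.05,0.001,0.002,-0.001,-1],[0.001,-0.001,0.1,0.001,0.002,-0.001,-1],[0.001,-0.001,0.132,0.001,0.002,-0.001,-1],[0.001,-0.001,0.132,0.001,0.002,-0.001,-1],[0.001,-0.001,0.132,0.001,0.002,-0.001,-1],[0.001,-0.001,0.132,0.001,0.002,-0.001,1],[0.001,-0.001,0.132,0.001,0.002,-0.001,1],[0.001,-0.001,0.132,0.001,0.002,-0.001,1],[0.001,-0.001,0.132,0.001,0.002,-0.001,1],[0.001,-0.001,0.132,0.001,0.002,-0.001,1],[0.001,-0.001,0.132,0.001,0.002,-0.001,1],[0.001,-0.001,0.132,0.001,0.002,-0.001,1],[0.001,-0.001,0.132,0.001,0.002,-0.001,1]]}'
python3 -c "
from h import *
print(get_state()['eef_pos'])"
```

```text
time_s: 31.75
eef_pos: [0.4406, 0.3002, 0.05]
orientation: [179.9, 0.0, 122.0]
ft_force: [-1.1, 0.1, 6.9]
width: 0.453
grasp_force: 59.9
[0.44060915 0.30023361 0.04999889]
```

```bash
python3 -m creep '{"deltas":[[0,0,-0.05,0,0,0,1],[0,0,-0.1,0,0,0,1],[0,0,-0.11,0,0,0,1],[0,0,-0.11,0,0,0,1],[0,0,-0.11,0,0,0,1]]}'
python3 -c "
from h import *
print(to(.5219,.0416,.16,167.7),get_state()['eef_pos'])"
```

```text
time_s: 32.38
eef_pos: [0.4389, 0.299, 0.1571]
orientation: [-179.8, 0.1, 122.0]
ft_force: [-0.6, 0.5, -1.8]
width: 0.451
grasp_force: 61.2
[-0.2623, -0.0662, -0.0024, -0.0039, -0.0006, -0.797] [0.4388692  0.29901686 0.15710853]
```

```bash
cat > avg.py <<'E'
import sys
from h import *
S=[]
for i in range(6): S.append(get_state());camera("wrist")
s=dict(S[0]);s["eef_pos"]=np.mean([q["eef_pos"] for q in S],0);s["orientation"]=np.mean([np.mod(q["orientation"],360) for q in S],0);s["orientation"][1]=np.mean([q["orientation"][1] for q in S])
print(s["eef_pos"].round(4),np.std([q["eef_pos"] for q in S],0).round(4),s["orientation"].round(2),to(*map(float,sys.argv[1:5]),s))
E
python3 -m creep '{"deltas":[[-0.262,-0.066,-0.002,-0.002,-0.001,-0.797,1],[-0.262,-0.066,-0.002,-0.002,-0.001,-0.797,1],[-0.262,-0.066,-0.002,-0.002,-0.001,-0.797,1],[-0.262,-0.066,-0.002,-0.002,-0.001,-0.797,1],[-0.262,-0.066,-0.002,-0.002,-0.001,-0.797,1],[-0.262,-0.066,-0.002,-0.002,-0.001,-0.797,1],[-0.262,-0.066,-0.002,-0.002,-0.001,-0.797,1],[-0.262,-0.066,-0.002,-0.002,-0.001,-0.797,1],[-0.262,-0.066,-0.002,-0.002,-0.001,-0.797,1],[-0.262,-0.066,-0.002,-0.002,-0.001,-0.797,1]]}'
python3 avg.py .5219 .0416 .055 167.7
```

```text
time_s: 33.62
eef_pos: [0.5229, 0.0435, 0.161]
orientation: [179.9, 0.1, 167.8]
ft_force: [0.0, -0.1, -1.0]
width: 0.454
grasp_force: 61.0
[0.523  0.0431 0.1611] [0.0001 0.0002 0.    ] [1.7994e+02 1.2000e-01 1.6773e+02] [0.001, -0.0018, 0.1061, 0.0011, 0.002, 0.0005]
```

```bash
python3 -m creep '{"deltas":[[0.001,-0.002,0.05,0.001,0.002,0,1],[0.001,-0.002,0.085,0.001,0.002,0,1],[0.001,-0.002,0.098,0.001,0.002,0,1],[0.001,-0.002,0.103,0.001,0.002,0,1],[0.001,-0.002,0.106,0.001,0.002,0,1],[0.001,-0.002,0.106,0.001,0.002,0,1],[0.001,-0.002,0.106,0.001,0.002,0,1]]}'
python3 avg.py .5219 .0416 .055 167.7
```

```text
time_s: 34.8
eef_pos: [0.5224, 0.0411, 0.0558]
orientation: [180.0, 0.1, 167.7]
ft_force: [-0.1, 0.2, -0.2]
width: 0.456
grasp_force: 61.1
[0.5222 0.0411 0.0555] [0.0002 0.     0.0002] [1.7998e+02 5.0000e-02 1.6769e+02] [0.0004, 0.0004, 0.0005, 0.0004, 0.0008, -0.0001]
```

```bash
python3 -m creep '{"deltas":[[0,0,0.0005,0,0,0,1],[0,0,0.0005,0,0,0,1],[0,0,0.0005,0,0,0,-1],[0,0,0.0005,0,0,0,-1],[0,0,0.0005,0,0,0,-1],[0,0,0.0005,0,0,0,-1],[0,0,0.0005,0,0,0,-1],[0,0,-0.05,0,0,0,-1],[0,0,-0.1,0,0,0,-1],[0,0,-0.11,0,0,0,-1],[0,0,-0.11,0,0,0,-1]]}'
python3 look.py w9; python3 -c "
from h import *
print(to(.5195,.2999,.16,122))"
```

```text
time_s: 36.48
eef_pos: [0.5219, 0.0411, 0.1653]
orientation: [180.0, 0.0, 167.7]
ft_force: [-0.3, 0.6, 0.2]
width: 0.996
grasp_force: 0.0
[0.5219 0.0411 0.1653] [1.7997e+02 4.0000e-02 1.6770e+02] t 36.48
red [316. 228.] 1945 ztop 0.0107 circle [585.8  82.8] 26.8
yellow [211. 228.] 1972 ztop 0.0107 circle [562.7 -22.7] 27.0
blue [491. 119.] 8088 ztop 0.0056 circle [529.5 263. ] 120.1
blue [263. 193.] 3023 ztop 0.0910 circle [519.7  41. ] 19.1
[0.0567, 0.2526, 0.0042, -0.001, -0.0012, 0.7977]
```

```bash
python3 -m creep '{"deltas":[[0.057,0.253,0.002,-0.001,-0.001,0.798,-1],[0.057,0.253,0.002,-0.001,-0.001,0.798,-1],[0.057,0.253,0.002,-0.001,-0.001,0.798,-1],[0.057,0.253,0.002,-0.001,-0.001,0.798,-1],[0.057,0.253,0.002,-0.001,-0.001,0.798,-1],[0.057,0.253,0.002,-0.001,-0.001,0.798,-1],[0.057,0.253,0.002,-0.001,-0.001,0.798,-1],[0.057,0.253,0.002,-0.001,-0.001,0.798,-1],[0.057,0.253,0.002,-0.001,-0.001,0.798,-1],[0.057,0.253,0.002,-0.001,-0.001,0.798,-1]]}'
python3 avg.py .5197 .3001 .0495 122
```

```text
time_s: 37.78
eef_pos: [0.5203, 0.2997, 0.1632]
orientation: [179.9, 0.0, 121.9]
ft_force: [-0.8, 0.2, -0.6]
width: 0.999
grasp_force: 0.0
[0.5202 0.3001 0.1632] [0.0001 0.0002 0.    ] [1.7991e+02 2.0000e-02 1.2195e+02] [0.0003, -0.0006, 0.1137, 0.0015, 0.0004, -0.0008]
```

```bash
python3 -m creep '{"deltas":[[0,0,0.05,0.001,0,-0.001,-1],[0,0,0.09,0.001,0,-0.001,-1],[0,0,0.113,0.001,0,-0.001,-1],[0,0,0.113,0.001,0,-0.001,-1],[0,0,0.113,0.001,0,-0.001,-1],[0,0,0.113,0.001,0,-0.001,1],[0,0,0.113,0.001,0,-0.001,1],[0,0,0.113,0.001,0,-0.001,1],[0,0,0.113,0.001,0,-0.001,1],[0,0,0.113,0.001,0,-0.001,1],[0,0,0.113,0.001,0,-0.001,1],[0,0,0.113,0.001,0,-0.001,1],[0,0,0.113,0.001,0,-0.001,1],[0,0,0.06,0,0,0,1],[0,0,0.02,0,0,0,1],[0,0,0,0,0,0,1],[0,0,0,0,0,0,1],[0,0,0,0,0,0,1]]}'
python3 avg.py .5634 -.0225 .16 77.7
```

```text
time_s: 40.33
eef_pos: [0.5191, 0.2998, 0.1615]
orientation: [-179.9, 0.0, 122.0]
ft_force: [-0.7, -0.0, -2.1]
width: 0.448
grasp_force: 61.0
[0.5193 0.2999 0.1615] [0.0002 0.0001 0.0002] [1.8009e+02 4.0000e-02 1.2197e+02] [-0.2968, -0.1333, 0.0019, -0.0012, 0.0012, 0.7727]
```

```bash
python3 -m creep '{"deltas":[[-0.297,-0.133,-0.01,-0.001,0.001,0.773,1],[-0.297,-0.133,-0.01,-0.001,0.001,0.773,1],[-0.297,-0.133,-0.01,-0.001,0.001,0.773,1],[-0.297,-0.133,-0.01,-0.001,0.001,0.773,1],[-0.297,-0.133,-0.01,-0.001,0.001,0.773,1],[-0.297,-0.133,-0.01,-0.001,0.001,0.773,1],[-0.297,-0.133,-0.01,-0.001,0.001,0.773,1],[-0.297,-0.133,-0.01,-0.001,0.001,0.773,1],[-0.297,-0.133,-0.01,-0.001,0.001,0.773,1],[-0.297,-0.133,-0.01,-0.001,0.001,0.773,1],[-0.297,-0.133,-0.01,-0.001,0.001,0.773,1]]}'
python3 avg.py .5634 -.0225 .0545 77.7
```

```text
time_s: 42.0
eef_pos: [0.5645, -0.0214, 0.173]
orientation: [179.9, -0.1, 77.7]
ft_force: [0.5, 0.3, -2.1]
width: 0.453
grasp_force: 61.1
[ 0.5645 -0.0218  0.173 ] [0.     0.0002 0.    ] [ 1.799e+02 -1.100e-01  7.770e+01] [-0.0011, -0.0012, 0.1185, 0.0018, -0.0019, 0.0]
```

```bash
python3 -m creep '{"deltas":[[-0.001,-0.001,0.05,0.001,-0.001,0,1],[-0.001,-0.001,0.095,0.001,-0.001,0,1],[-0.001,-0.001,0.109,0.001,-0.001,0,1],[-0.001,-0.001,0.114,0.001,-0.001,0,1],[-0.001,-0.001,0.118,0.001,-0.001,0,1],[-0.001,-0.001,0.118,0.001,-0.001,0,1],[-0.001,-0.001,0.118,0.001,-0.001,0,1]]}'
python3 avg.py .5634 -.0225 .055 77.7
```

```text
time_s: 43.18
eef_pos: [0.5645, -0.0226, 0.0561]
orientation: [179.8, -0.1, 77.7]
ft_force: [-0.1, 0.0, 0.8]
width: 0.452
grasp_force: 61.4
[ 0.5645 -0.0226  0.0561] [0. 0. 0.] [ 1.7984e+02 -9.0000e-02  7.7680e+01] [-0.0002, -0.0011, 0.0011, 0.0028, -0.0016, -0.0003]
```

```bash
python3 -m creep '{"deltas":[[0,-0.001,0,0,0,0,1],[0,-0.001,0,0,0,0,1],[0,-0.001,0,0,0,0,-1],[0,-0.001,0,0,0,0,-1],[0,-0.001,0,0,0,0,-1],[0,-0.001,0,0,0,0,-1],[0,-0.001,0,0,0,0,-1],[0,-0.001,-0.05,0,0,0,-1],[0,-0.001,-0.1,0,0,0,-1],[0,-0.001,-0.11,0,0,0,-1],[0,-0.001,-0.11,0,0,0,-1]]}'
python3 look.py w10; python3 -c "
from h import *
print(to(.5995,.3013,.16,122))"
```

```text
time_s: 44.85
eef_pos: [0.5625, -0.0223, 0.1652]
orientation: [179.9, -0.1, 77.7]
ft_force: [-0.3, 0.7, -1.0]
width: 1.002
grasp_force: 0.0
[ 0.5625 -0.0223  0.1652] [ 1.7992e+02 -8.0000e-02  7.7700e+01] t 44.85
red [264.  55.] 3269 ztop 0.0108 circle [585.9  82.6] 26.8
yellow [264. 194.] 3398 ztop 0.0911 circle [563.1 -22.9] 19.9
blue [193. 127.] 3645 ztop 0.0911 circle [521.4  40.5] 20.0
[0.3241, -0.0321, 0.0044, -0.0005, -0.0009, -0.7733]
```

```bash
python3 -m creep '{"deltas":[[0.324,-0.032,0.002,0,-0.001,-0.773,-1],[0.324,-0.032,0.002,0,-0.001,-0.773,-1],[0.324,-0.032,0.002,0,-0.001,-0.773,-1],[0.324,-0.032,0.002,0,-0.001,-0.773,-1],[0.324,-0.032,0.002,0,-0.001,-0.773,-1],[0.324,-0.032,0.002,0,-0.001,-0.773,-1],[0.324,-0.032,0.002,0,-0.001,-0.773,-1],[0.324,-0.032,0.002,0,-0.001,-0.773,-1],[0.324,-0.032,0.002,0,-0.001,-0.773,-1],[0.324,-0.032,0.002,0,-0.001,-0.773,-1],[0.324,-0.032,0.002,0,-0.001,-0.773,-1]]}'
python3 avg.py .5995 .3013 .0495 122
```

```text
time_s: 46.28
eef_pos: [0.6005, 0.3004, 0.1635]
orientation: [179.9, 0.0, 121.9]
ft_force: [-0.3, 0.9, 0.5]
width: 0.998
grasp_force: 0.0
[0.6004 0.3007 0.1634] [0.0001 0.0002 0.0001] [1.7995e+02 5.0000e-02 1.2196e+02] [0.001, -0.0006, 0.1139, 0.0009, 0.0008, -0.0007]
```

```bash
python3 -m creep '{"deltas":[[0.001,-0.001,0.05,0.001,0,-0.001,-1],[0.001,-0.001,0.09,0.001,0,-0.001,-1],[0.001,-0.001,0.113,0.001,0,-0.001,-1],[0.001,-0.001,0.113,0.001,0,-0.001,-1],[0.001,-0.001,0.113,0.001,0,-0.001,-1],[0.001,-0.001,0.113,0.001,0,-0.001,1],[0.001,-0.001,0.113,0.001,0,-0.001,1],[0.001,-0.001,0.113,0.001,0,-0.001,1],[0.001,-0.001,0.113,0.001,0,-0.001,1],[0.001,-0.001,0.113,0.001,0,-0.001,1],[0.001,-0.001,0.113,0.001,0,-0.001,1],[0.001,-0.001,0.113,0.001,0,-0.001,1],[0.001,-0.001,0.113,0.001,0,-0.001,1],[0,0,0.06,0,0,0,1],[0,0,0.02,0,0,0,1],[0,0,0,0,0,0,1],[0,0,0,0,0,0,1],[0,0,0,0,0,0,1]]}'
python3 avg.py .5862 .0827 .17 77.7
```

```text
time_s: 48.82
eef_pos: [0.5991, 0.3004, 0.161]
orientation: [-179.8, 0.0, 122.0]
ft_force: [0.0, 0.4, -1.3]
width: 0.455
grasp_force: 60.9
[0.5994 0.3005 0.1613] [0.0003 0.0001 0.0004] [1.8015e+02 4.0000e-02 1.2198e+02] [-0.1778, -0.1265, -0.0083, -0.0022, 0.0017, 0.7728]
```

```bash
python3 -m creep '{"deltas":[[-0.178,-0.127,-0.008,-0.001,0.001,0.773,1],[-0.178,-0.127,-0.008,-0.001,0.001,0.773,1],[-0.178,-0.127,-0.008,-0.001,0.001,0.773,1],[-0.178,-0.127,-0.008,-0.001,0.001,0.773,1],[-0.178,-0.127,-0.008,-0.001,0.001,0.773,1],[-0.178,-0.127,-0.008,-0.001,0.001,0.773,1],[-0.178,-0.127,-0.008,-0.001,0.001,0.773,1],[-0.178,-0.127,-0.008,-0.001,0.001,0.773,1],[-0.178,-0.127,-0.008,-0.001,0.001,0.773,1],[-0.178,-0.127,-0.008,-0.001,0.001,0.773,1]]}'
python3 avg.py .5862 .0827 .055 77.7
```

```text
time_s: 50.38
eef_pos: [0.5869, 0.0828, 0.1713]
orientation: [179.9, -0.1, 77.7]
ft_force: [0.7, -0.6, -1.1]
width: 0.455
grasp_force: 60.8
[0.5869 0.0827 0.1713] [0.     0.0001 0.    ] [ 1.799e+02 -7.000e-02  7.769e+01] [-0.0003, -0.0009, 0.1163, 0.0017, -0.0012, -0.0002]
```

```bash
python3 -m creep '{"deltas":[[0,-0.001,0.05,0.001,-0.001,0,1],[0,-0.001,0.09,0.001,-0.001,0,1],[0,-0.001,0.107,0.001,-0.001,0,1],[0,-0.001,0.112,0.001,-0.001,0,1],[0,-0.001,0.116,0.001,-0.001,0,1],[0,-0.001,0.116,0.001,-0.001,0,1],[0,-0.001,0.116,0.001,-0.001,0,1]]}'
python3 avg.py .5862 .0827 .055 77.7
```

```text
time_s: 51.55
eef_pos: [0.5869, 0.0831, 0.0564]
orientation: [179.9, -0.1, 77.7]
ft_force: [0.5, -0.8, 0.5]
width: 0.453
grasp_force: 61.1
[0.5869 0.0831 0.0563] [0. 0. 0.] [ 1.7986e+02 -7.0000e-02  7.7680e+01] [-0.0005, -0.0006, 0.0013, 0.0025, -0.0011, -0.0003]
```

```bash
python3 -m creep '{"deltas":[[0,0,0,0,0,0,1],[0,0,0,0,0,0,-1],[0,0,0,0,0,0,-1],[0,0,0,0,0,0,-1],[0,0,0,0,0,0,-1],[0,0,0,0,0,0,-1],[0,0,-0.05,0,0,0,-1],[0,0,-0.1,0,0,0,-1],[-0.03,0,-0.16,0,0,0,-1],[-0.05,0,-0.19,0,0,0,-1],[-0.05,0,-0.19,0,0,0,-1],[-0.05,0,-0.19,0,0,0,-1]]}'
python3 look.py w11
python3 - <<'E'
from h import *
a,_=camera("scene");b,_=camera("side")
cv2.imwrite("pics/fin.png",np.hstack([cv2.resize(a[100:280,130:350],(400,327),interpolation=2),cv2.resize(b[140:340,160:400],(400,327),interpolation=2)]))
E
```

```text
time_s: 53.35
eef_pos: [0.5747, 0.0349, 0.2444]
orientation: [-179.9, -0.0, 77.7]
ft_force: [-0.3, 0.8, -0.2]
width: 1.002
grasp_force: 0.0
[0.5747 0.0349 0.2444] [-1.7994e+02 -2.0000e-02  7.7720e+01] t 53.35
red [265. 120.] 1951 ztop 0.0911 circle [586.5  81.8] 19.9
yellow [264. 220.] 1888 ztop 0.0911 circle [563.  -23.3] 20.1
blue [213. 173.] 1860 ztop 0.0911 circle [521.5  41.1] 19.7
```

View pics/w11.png

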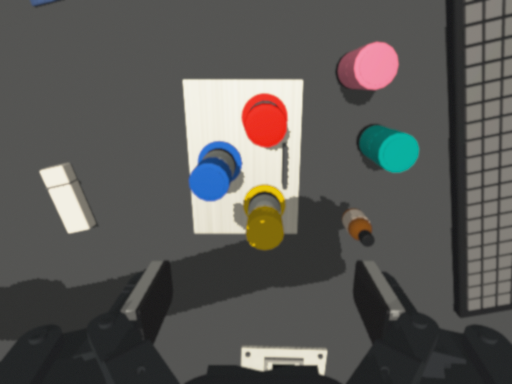

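View pics/fin.png

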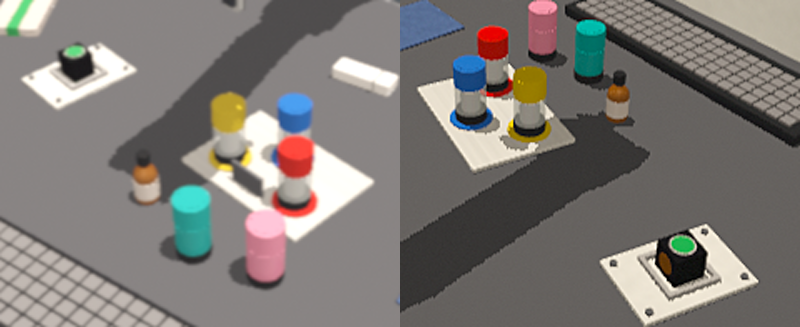

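All three canisters stand within about 1 mm of their disc centres: caps at (265,120), (264,220) and (213,173). The cube is seated in the carrier and the bottle is untouched, so I'm handing in.

```bash
python3 -c "
from station import *
print(sign_off())"
```

```text
the job is handed in; nothing more can be done
None
```

The job is done and handed in at 53 s of the 144 s allowed: the cube sits square in the carrier seat, each canister stands upright within about 1 mm of the centre of its own disc, and the oil bottle was never touched.

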